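# Load the cold blocks with the day's samples

### The job

Put the samples on the cold blocks before the recording session: stand the capped vial in the square block with the narrow bore and the dropper bottle in the square block with the wide bore, and lay the larger petri dish with the grey lid in the shallow recess of the round plate with the smaller dish of tan agar stacked centrally on its lid. Keep everything upright all the way, seat each thing fully on the floor of its bore or recess, and leave the microscope eyepiece standing where it is.

Things in the scene. Friction and masses are not known exactly. Their poses are not given: they have to be found in the camera images.
- sample_vial: Glass sample vial, white label, black screw cap: 27 mm diameter, 56 mm tall, round, about 30 g; the glass body is 27 mm wide up to 38 mm height, then tapers to the cap, about 23 mm wide from 44 mm up. Stands upright on the bench. Origin: centre of its underside, z up.
- dropper_bottle: Brown dropper bottle with black rubber teat: 33 mm diameter, 102 mm tall, round, about 70 g; the body keeps its full width up to 56 mm height, then tapers to a 24 mm collar and a 13 mm teat. Stands upright. Origin: centre of its underside, z up.
- large_dish: The larger petri dish, with its flat dark grey light-tight lid on (the lid stays on; it is one piece with the dish): lid 66 mm diameter with a skirt reaching from 6 mm to 15 mm height, flat top at 15 mm; dish below it 60 mm diameter; about 18 g. Lies flat; take it across the lid. Origin: centre of its underside, z up.
- small_dish: The smaller petri dish, no lid, with a layer of tan agar: 55 mm diameter, 12 mm high, about 12 g, solid enough to be gripped across the rim. Lies flat. Origin: centre of its underside, z up.
- vial_block: Smaller square grey aluminium cold block on a black rubber foot, fixed: 54 x 54 mm (62 mm over the foot), 36 mm high, with one upright bore in the middle, 35 mm diameter and 24 mm deep. Origin: centre of its underside on the bench, z up; the bore's floor is 12 mm above it.
- bottle_block: Larger square grey aluminium cold block on a black rubber foot, fixed: 66 x 66 mm (74 mm over the foot), 46 mm high, with one upright bore in the middle, 44 mm diameter and 32 mm deep. Origin: centre of its underside on the bench, z up; the bore's floor is 14 mm above it.
- dish_plate: Round grey aluminium cold plate on a black rubber foot, fixed: 86 mm diameter, 18 mm high, with a round recess in its top, 74 mm diameter and 3 mm deep. Origin: centre of its underside on the bench, z up; the recess floor is 15 mm above it.
- eyepiece: Black microscope eyepiece standing on its tube among the samples: 48 mm diameter, 55 mm tall, 110 g, loose. Not part of the job. Origin: centre of its underside, z up.
Not all that is in view belongs to the job. Leave any purple look-alike of the small_dish alone. Several things have the shape of the dropper_bottle; the one meant has the colours described above.

How it is judged:
By the outcome, as a careful person would: the job done as asked, in the order asked, and still so for the second after the job is handed in, with the robot touching nothing.
It also fails if it takes over 88 s, if anything falls off the work surface, if the arm or the gripper's body presses on something with over 40 N, if the wrist force passes 120 N, or if a joint passes its speed limit or range.

### The arm

A 6-joint arm with a two-finger parallel gripper is mounted at the origin on a cart in front of the work surface, level with it; the furniture and walls round the work are solid. World frame = base frame: x ahead of the robot, y to its left, z up, the work surface at z = 0. Lengths are in m, angles in rad, forces in N, time in s.
With the tool pointing down it reaches from about 0.3 to 0.875 m from the base axis. Payload 4.2 kg.
Tool frame: the origin (TCP) lies between the finger pads; the fingertips stand 25 mm ahead of it and the grasp point (between the pads) lies 6 mm ahead of it; z points along the fingers, y is the line along which they close (so a half turn about z gives the same grasp; the last joint's range is limited). The gripper opens to 85 mm and grips with 20 to 120 N. Pads are 22 mm wide; open, the fingers measure 114 mm over their backs; the gripper's body (76 mm by 85 mm) begins 54 mm behind the grasp point. The pads swing forward as they close: fully open they stand 13 mm farther back than shut.
Start: joints at [1.105, 0.32, 1.565, -0, 1.257, -0.02], TCP at [0.248, 0.519, 0.256] pointing down, gripper open.
Joint ranges: [-3.11, 3.11], [-0.84, 2.01], [0.21, 2.61], [-1.34, 4.49], [0.05, 2.63], [-2.56, 2.56]. Speed limits (rad/s): [2.57, 2.57, 3.14, 3.14, 3.14, 3.14].

### API

Orientations are given as a unit quaternion [x, y, z, w].
In Python, from plant import robot, imaging gives the robot as it stands.
- The arm moves only by the shell command python3 -m jog 'ROWS' [OPENING] [FORCE]. ROWS is text: rows parted by semicolons, each of 4 numbers parted by spaces: the shift along the tool's x, y, z normalised to -1 to 1, where 1 is 0.4 m, then the turn about the tool's z normalised to -1 to 1, where 1 is 90 degrees. In form: tx ty tz spin; .... A call has 1 to 8 rows; each row shifts and turns the commanded pose from where the row before left it, along the tool's axes as they then stand; what a row does not reach is not made up. A row lasts 1/8 s, in which the tool goes at most 62.5 mm and 10.7 degrees, less where a joint would pass 70% of its speed; a pose out of reach is approached as far as the arm can. A call with a number of a shift or a turn outside -1 to 1 is refused whole. A call with a gripper value outside its range is refused whole. OPENING is the closure, from 0 (fully open) to 1 (shut), set as the call begins (- or left out, the last holds). The fingers move at their own pace and stop on an object; FORCE is the grip in N (left out, the last holds). Time passes only in rows, so rows that do not move let the fingers close. It gives the time, the measured TCP pose, the force, the opening and the grip force at its end, in the units of the state.
- robot.get_obs(): the state, without advancing time (a new reading comes with each control period).
- imaging.read_camera(name): name is "scene" or "top"; returns (picture, depth): 384x512x3 uint8, red, green, blue; 384x512 float32, m along the optical axis (not along the pixel's ray), 0 where there is no reading.
- imaging.calibration(name): a dict with "fx", "fy", "cx", "cy" (pixels), "extrinsics" (4x4, takes a point from world to camera coordinates). Camera axes: x right, y down, z forward; pixel columns grow to the right and rows downward; lengths in m; the calibration is good to about 2 mm. A picture is of the moment at which its call begins. calibration takes no time and is no camera call.
- robot.sign_off(): hands the job in; it is judged then, once.
The state is a dict: "time_s": time; "joint_positions": joint angles; "joint_vel": joint speeds; "joint_torque": joint torques, N m; "eef_pos": TCP position; "orientation": TCP orientation; "force": force on the tool from outside, world axes, zero at the start; "ft_torque": the same for the moment, N m; "grip_width": finger opening in m; "gripper_force": force on a finger pad.
Only numpy, scipy, OpenCV 4.12 (cv2) and the standard library are available. Lean on these libraries where they do the work, as an engineer would, in place of code of your own. Each camera call takes 0.05 s, during which the arm holds its last target. There are 200 camera calls.

## Working session

There is one attempt and no reset: what is moved stays moved. The work goes in short steps, Python scripts to look and compute and a shell command to move; the robot and the scene stay as the last step left them, time stands still between calls to the robot, and variables do not carry over. Pictures are saved under pics/ and viewed, at most 14 in all, crops included, and the job is handed in when it is done.

```bash
ls; mkdir -p pics; python3 - <<'E'
from plant import robot, imaging
import cv2,numpy as np
print(robot.get_obs())
for n in("scene","top"):
    p,d=imaging.read_camera(n); c=imaging.calibration(n); print(n,c)
    cv2.imwrite(f"pics/{n}0.png",cv2.resize(p[:,:,::-1],(800,600),interpolation=cv2.INTER_CUBIC)); np.savez(f"pics/{n}0.npz",p=p,d=d)
E
```

```text
pics
{'time_s': 0.0, 'joint_positions': array([ 1.10497748e+00,  3.20305767e-01,  1.56568543e+00, -1.98172135e-05,
        1.25739897e+00, -1.99933350e-02]), 'joint_vel': array([-0.00194661,  0.0001899 , -0.00100314, -0.00133184, -0.00157974,
        0.00066657]), 'joint_torque': array([-5.31424939e-04, -4.15518308e+01, -2.34164482e+01,  4.90218451e-05,
        8.22681788e-03, -3.04929210e-05]), 'eef_pos': array([0.24774701, 0.5184074 , 0.25547177]), 'orientation': array([ 2.21068169e-01,  9.75257944e-01, -8.74637986e-04, -2.07026215e-04]), 'force': array([-0.26840101,  0.00317826,  0.4910968 ]), 'ft_torque': array([-0.03849089, -0.02857222,  0.00065788]), 'gripper_force': 0.0, 'grip_width': 0.08489973937918764}
scene {'fx': 477.92400264193736, 'fy': 477.92400264193736, 'cx': 259.7495083283128, 'cy': 192.58705460903977, 'extrinsics': array([[ 0.42029862, -0.90737944,  0.00341054, -0.51716067],
       [-0.52018389, -0.24402573, -0.81844985,  0.22518914],
       [ 0.74347683,  0.34221923, -0.57456784,  0.77437211],
       [ 0.        ,  0.        ,  0.        ,  1.        ]])}
top {'fx': 390.49305998601284, 'fy': 390.49305998601284, 'cx': 257.73664004021583, 'cy': 182.49425208996226, 'extrinsics': array([[-0.01291075, -0.99990965, -0.00374171, -0.34817349],
       [-0.98496686,  0.01336229, -0.17222581,  0.4867633 ],
       [ 0.17226025,  0.00146189, -0.98505039,  0.80714133],
       [ 0.        ,  0.        ,  0.        ,  1.        ]])}
```

View pics/scene0.png

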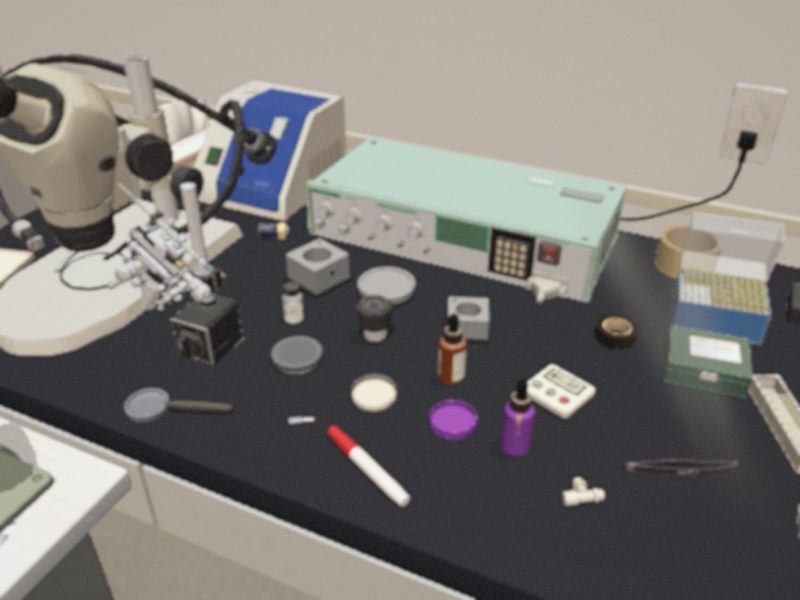

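View pics/top0.png

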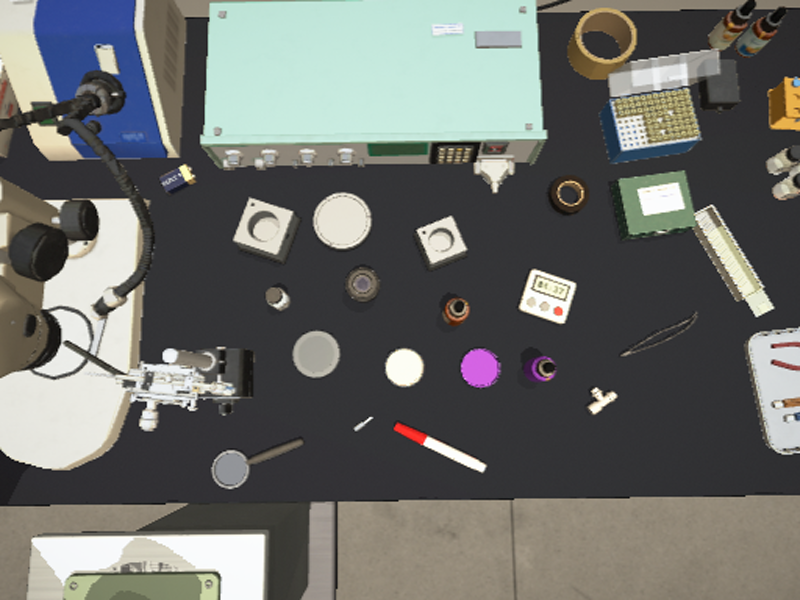

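The scene view shows the vial (292,302), the eyepiece (375,318), the bottle (452,352), the dishes (297,355) and (374,392), the blocks (318,265) and (468,316), and the plate (387,285). In the top view they are: vial (278,298), bottle block (265,230), plate (342,221), eyepiece (362,284), vial block (441,241), brown bottle (456,310), grey dish (317,354), tan dish (405,367). The purple bottle and purple dish are decoys.

```bash
cat > h.py <<'E'
import numpy as np,cv2
from plant import imaging
def cloud(n,p=None,d=None):
    if d is None: p,d=imaging.read_camera(n)
    c=imaging.calibration(n);E=c["extrinsics"];v,u=np.mgrid[:384,:512]
    P=np.stack([(u-c["cx"])/c["fx"]*d,(v-c["cy"])/c["fy"]*d,d],-1)-E[:3,3]
    W=P@E[:3,:3]; W[d==0]=np.nan
    return p,W
def circ(W,m):
    m=m.astype(np.uint8);ct=max(cv2.findContours(m,0,1)[0],key=cv2.contourArea)
    pts=W[m>0][:,:2].astype(np.float32);h=cv2.convexHull(pts)
    (x,y),r=cv2.minEnclosingCircle(h); M=cv2.moments(h)
    return x,y,2*r,M['m10']/M['m00'],M['m01']/M['m00'],len(pts)
E
python3 - <<'E'
from h import *
T=np.load('pics/top0.npz');p,W=cloud("top",T['p'],T['d'])
S=np.load('pics/scene0.npz');p2,W2=cloud("scene",S['p'],S['d'])
E=imaging.calibration("top")["extrinsics"];print("cam",-E[:3,:3].T@E[:3,3])
seeds=dict(vial=(278,298,56),bblock=(265,230,46),plate=(342,221,18),eye=(362,284,55),vblock=(441,241,36),bottle=(456,310,102),ldish=(317,354,15),sdish=(405,367,12),pdish=(481,368,12),pbot=(542,370,102))
for k,(u,v,H) in seeds.items():
    H/=1000;u=int(u*.64);v=int(v*.64)
    s=np.nanmedian(W[v-2:v+3,u-2:u+3].reshape(-1,3),0)
    for nm,X in(("top",W),("scene",W2)):
        near=np.hypot(X[...,0]-s[0],X[...,1]-s[1])<.06
        z=X[...,2]
        # table level + height near
        m=near&(np.abs(z-H)<.004)
        n,l,st,_=cv2.connectedComponentsWithStats(m.astype(np.uint8))
        if n<2: print(k,nm,"none");continue
        i=1+np.argmax(st[1:,4]);m=l==i
        print(k,nm,np.round(np.array(circ(X,m))*1000,1)[:5],"n",m.sum(),"zmed",round(1e3*np.median(z[m]),1),"tab",round(1e3*np.nanmedian(z[near&(np.abs(z)<.006)]),1))
E
```

```text
cam [ 0.33591217 -0.35582626  0.87760532]
vial top [ 469.2 -176.8   22.2  469.2 -176.5] n 85 zmed 55.7 tab 0.7
vial scene [ 469.7 -175.7   25.3  469.1 -175.6] n 54 zmed 54.9 tab -0.4
bblock top [ 569.4 -158.7   91.8  569.4 -158.1] n 600 zmed 46.2 tab 0.7
bblock scene [ 570.3 -158.3   93.9  570.8 -157. ] n 342 zmed 45.5 tab 0.1
plate top [ 584.5 -265.8   85.6  584.4 -266.1] n 952 zmed 16.4 tab 0.6
plate scene [ 586.1 -266.4   88.4  585.5 -265.6] n 459 zmed 15.4 tab -0.3
eye top [ 483.2 -298.4   47.7  483.1 -298.3] n 345 zmed 53.7 tab 0.8
eye scene [ 483.3 -299.1   46.7  483.  -298.5] n 176 zmed 53.4 tab -0.5
vblock top [ 548.5 -408.3   75.   548.6 -408.9] n 411 zmed 36.7 tab 0.9
vblock scene [ 548.8 -409.2   76.   550.7 -409.2] n 262 zmed 35.1 tab -0.5
bottle top [ 444.4 -427.2   11.1  445.1 -425.5] n 23 zmed 100.3 tab 1.0
bottle scene [ 443.9 -425.8    5.1  444.8 -426.7] n 6 zmed 99.7 tab -0.6
ldish top [ 391.1 -230.1   66.2  390.9 -230.1] n 686 zmed 15.8 tab 0.8
ldish scene [ 393.  -230.    69.8  392.1 -229.1] n 544 zmed 14.5 tab -0.5
sdish top [ 352.5 -370.9   18.8  352.5 -371.9] n 8 zmed 12.6 tab 1.4
sdish scene [ 371.7 -353.3   58.   371.3 -353. ] n 116 zmed 10.5 tab -0.2
pdish top [ 374.9 -484.3   22.8  376.4 -483.6] n 17 zmed 11.8 tab 1.4
pdish scene [ 369.  -459.2   58.4  368.9 -459.7] n 126 zmed 10.8 tab -0.3
pbot top [ 365.2 -540.5   10.4  365.5 -539.7] n 21 zmed 100.0 tab 1.4
pbot scene [ 363.4 -538.8    7.1  364.2 -538.4] n 13 zmed 99.2 tab -0.7
```

```bash
python3 - <<'E'
from h import *
T=np.load('pics/top0.npz');p,W=cloud("top",T['p'],T['d'])
S=np.load('pics/scene0.npz');p2,W2=cloud("scene",S['p'],S['d'])
for nm,pp,X in(("top",p,W),("scene",p2,W2)):
    hsv=cv2.cvtColor(pp,cv2.COLOR_RGB2HSV);near=np.hypot(X[...,0]-.371,X[...,1]+.353)<.06
    m=near&(hsv[...,2]>110);n,l,st,_=cv2.connectedComponentsWithStats(m.astype(np.uint8));m=l==1+np.argmax(st[1:,4])
    print(nm,np.round(1e3*np.array(circ(X,m)),1),1e3*np.percentile(X[m][:,2],[5,50,95]))
A=np.concatenate([W.reshape(-1,3),W2.reshape(-1,3)]);A=A[~np.isnan(A[:,0])]
ys=np.arange(.4,-.56,-.04);xs=np.arange(.8,-.05,-.04)
print("y:      "+" ".join("%4d"%(y*100) for y in ys))
for x in xs:
    r=[]
    for y in ys:
        s=A[(A[:,0]>=x)&(A[:,0]<x+.04)&(A[:,1]<=y)&(A[:,1]>y-.04)]
        r.append("%4d"%(1e3*s[:,2].max()) if len(s)else "   .")
    print("x%5.2f  "%x+" ".join(r))
b=A[(A[:,2]>.03)&(A[:,0]>.6)&(A[:,1]<-.12)&(A[:,1]>-.5)];print("instr min x",b[:,0].min(),np.percentile(b[:,0],1))
b=A[(A[:,2]>.02)&(A[:,0]<.45)&(A[:,0]>.33)&(A[:,1]<-.1)&(A[:,1]>-.19)];print("manip min y",b[:,1].min(),b[:,2].max())
E
```

```text
top [ 3.711e+02 -3.546e+02  5.590e+01  3.708e+02 -3.546e+02  4.810e+05] [2.76050089 5.7473693  9.65353486]
scene [ 3.723e+02 -3.531e+02  5.970e+01  3.717e+02 -3.531e+02  5.420e+05] [ 1.54296507  4.42916802 11.69772213]
y:        40   36   32   28   24   20   16   12    8    4    0   -3   -7  -11  -15  -19  -23  -27  -31  -35  -39  -43  -47  -51
x 0.80     .    .  126   55   54  163  163  167  166  166  165    3  105  105  107  105  106  105  106  109  110  109  111  109
x 0.76     .    .  119   54   53  158  162  161  162  162  161    4  107  105  107  105  105  107  105  106  107  107  106  105
x 0.72     .    .    .   54   55  120  121  127  152  150  123    4  107  106  106  106  107  107  106  106  107  106  107  106
x 0.68     .    .    2   21    6   87   92  187  187  159   82    4  108  106  106  106  107  106  106  107  106  106  106  107
x 0.64     .    .    0    2    4    5  237  233  218  235   21   19  108  110  109  110  109  110  109  110  109  109  110  109
x 0.60     .    .    1  278  276  270  254  236  216  235  231    3    4   49   47   21   22   23    4    4    5 
[... 1465 characters left out ...]
    5    5    5    4    5    5    5    3    .    .    .    .    .    .    .    .    .
x 0.08     .    .    .    .    .    .    5   17   17   16   16   16   17    5    2    .    .    .    .    .    .    .    .    .
x 0.04  -748 -748 -748 -751 -750 -664    3   16   16   16   17   17   17    5    1 -751 -749 -749 -750 -746 -747 -749 -750 -751
x-0.00  -751 -750 -751 -757    .    .    .    .    .    .    .    .   14    2   -1 -748 -748 -751 -747 -748 -748 -749 -748 -748
x-0.04  -756 -755    .    .    .    .    .    .    .    .    .    .    .    2    0 -749 -752 -749 -749 -750 -749 -745 -750 -747
instr min x 0.6000040929872564 0.6532530525319581
manip min y -0.15235588965381566 0.23835677064933228
```

The cloud agrees to about 1 mm between the two views, and the heights match the text. The microscope is up to 0.35 m high and stands between the start pose and the work, so I'll raise first and turn the closing line along world x. After that tool x = +y, tool y = +x and tool z = down.

```bash
python3 -m jog '0 0 -0.075 0.1024; 0 0 -0.075 0.1024; 0 0 -0.075 0.1024; 0 0 -0.075 0.1024; 0 0 -0.075 0.1024; 0 0 -0.075 0.1024; 0 0 -0.075 0.1024; 0 0 0 0' 0.4 40
```

```text
time_s: 1.1
eef_pos: [0.2481, 0.5192, 0.4682]
orientation: [0.707, 0.707, 0.002, -0.001]
force: [-0.3, 0.3, 0.9]
grip_width: 0.0512
gripper_force: 0.0
```

```bash
python3 - <<'E'
from h import *
from plant import robot
T=np.load('pics/top0.npz');p,W=cloud("top",T['p'],T['d'])
b=W[(W[...,2]>.03)&(W[...,0]>.622)&(W[...,1]<-.2)&(W[...,1]>-.35)];print("instr",b[:,0].min())
o=robot.get_obs();print(o['joint_positions'],o['eef_pos'],o['orientation'],o['grip_width'])
E
```

```text
instr 0.6511365982023943
[1.10501365e+00 2.72799741e-01 1.11452583e+00 1.70788190e-05
 1.74987321e+00 1.10484339e+00] [0.24811662 0.51921225 0.46822002] [ 7.07043787e-01  7.07166357e-01  2.08309478e-03 -6.98077266e-04] 0.05123842502241672
```

```bash
python3 -m jog '-0.1241 0.0395 0 0; -0.1241 0.0395 0 0; -0.1241 0.0395 0 0; -0.1241 0.0395 0 0; -0.1241 0.0395 0 0; -0.1241 0.0395 0 0; -0.1241 0.0395 0 0'
python3 -m jog '-0.1241 0.0395 0 0; -0.1241 0.0395 0 0; -0.1241 0.0395 0 0; -0.1241 0.0395 0 0; -0.1241 0.0395 0 0; -0.1241 0.0395 0 0; -0.1241 0.0395 0 0; 0 0 0.1 0'
```

```text
time_s: 1.98
eef_pos: [0.358, 0.1694, 0.4646]
orientation: [0.706, 0.708, -0.001, -0.0]
force: [0.4, 0.2, -0.2]
grip_width: 0.0513
gripper_force: 0.0
time_s: 2.98
eef_pos: [0.4699, -0.1798, 0.4253]
orientation: [0.708, 0.706, 0.0, 0.001]
force: [0.1, 0.5, -0.0]
grip_width: 0.0507
gripper_force: 0.0
```

```bash
python3 -m jog '0 0 0.125 0; 0 0 0.125 0; 0 0 0.125 0; 0 0 0.125 0; 0 0 0.125 0; 0 0 0.125 0; 0 0 0 0; 0 0 0 0'
```

```text
time_s: 3.98
eef_pos: [0.469, -0.1766, 0.1272]
orientation: [0.707, 0.707, 0.0, 0.001]
force: [0.3, -0.5, 0.3]
grip_width: 0.0514
gripper_force: 0.0
```

```bash
python3 - <<'E'
from h import *
p,d=imaging.read_camera("scene");cv2.imwrite("pics/s1.png",cv2.resize(p[120:270,100:300,::-1],(800,600),interpolation=cv2.INTER_CUBIC))
E
```

```text
(no output)
```

View pics/s1.png

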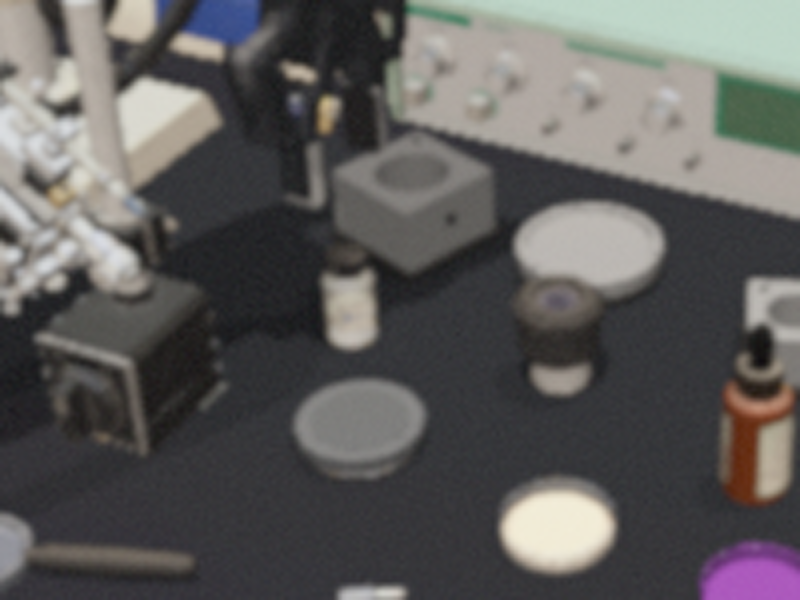

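The gripper is above the vial, with a fingertip at crop pixel (305,205). I'll measure the tip height from the cloud.

```bash
cat > tip.py <<'E'
from h import *
from plant import robot
import sys
o=robot.get_obs();e=o['eef_pos'];print(np.round(e,4),o['grip_width'])
for n in("scene","top"):
    p,W=cloud(n);X=W[(np.hypot(W[...,0]-e[0],W[...,1]-e[1])<.06)&(W[...,2]>e[2]-.04)&(W[...,2]<e[2]+.03)]
    if len(X): print(n,len(X),"tip below TCP mm",np.round(1e3*(e[2]-np.percentile(X[:,2],[0,2,5,10])),1),"x",np.round(X[:,0].min(),3),np.round(X[:,0].max(),3),'y',np.round(X[:,1].min(),3),np.round(X[:,1].max(),3))
E
python3 tip.py
```

```text
[ 0.4695 -0.1768  0.128 ] 0.0511083793744346
scene 463 tip below TCP mm [22.9 20.3 17.9 14.5] x 0.411 0.522 y -0.191 -0.164
top 61 tip below TCP mm [14.5 13.7 12.5 10.6] x 0.415 0.527 y -0.191 -0.174
```

```bash
python3 - <<'E'
from h import *
p,W=cloud("scene");X=W.reshape(-1,3)
b=X[(abs(X[:,1]+.177)<.018)&(X[:,0]>.49)&(X[:,0]<.6)&(X[:,2]>.01)&(X[:,2]<.055)];print("block min x",np.nanmin(b[:,0]))
for z in(.11,.115,.12,.125,.13,.14,.15):
    f=X[(abs(X[:,1]+.177)<.025)&(abs(X[:,0]-.469)<.07)&(abs(X[:,2]-z)<.003)];print(z,f[:,0].min() if len(f) else 0,f[:,0].max() if len(f) else 0)
E
```

```text
block min x 0.526833764361503
0.11 0.43311100272055275 0.504835154869646
0.115 0.42975377438283363 0.510317759979722
0.12 0.4304954092271514 0.500169715760328
0.125 0.4288511994101548 0.498971783486428
0.13 0.4304663312231585 0.5010512191326358
0.14 0.42830910127445154 0.5071992659998504
0.15 0.4191350795813504 0.5233910078122842
```

```bash
python3 -m jog '0 0 0.061 0; 0 0 0.061 0; 0 0 0.061 0; 0 0 0 0; 0 0 0 0'
python3 -m jog '0 0 0 0; 0 0 0 0; 0 0 0 0; 0 0 0 0; 0 0 0 0; 0 0 0 0' 1 30; python3 tip.py
```

```text
time_s: 4.8
eef_pos: [0.4694, -0.1767, 0.0543]
orientation: [0.707, 0.707, 0.001, 0.001]
force: [-0.7, 0.0, -0.6]
grip_width: 0.0513
gripper_force: 0.0
time_s: 5.55
eef_pos: [0.4694, -0.1767, 0.0543]
orientation: [0.707, 0.707, 0.001, 0.001]
force: [0.6, -0.5, 6.5]
grip_width: 0.0249
gripper_force: 29.4
[ 0.4694 -0.1767  0.0543] 0.024944888483796838
scene 504 tip below TCP mm [39.9 37.3 34.5 28.6] x 0.423 0.529 y -0.192 -0.163
top 95 tip below TCP mm [39.9 38.8 38.  32. ] x 0.424 0.529 y -0.192 -0.178
```

```bash
python3 - <<'E'
from h import *
p,d=imaging.read_camera("scene");cv2.imwrite("pics/s2.png",cv2.resize(p[150:225,150:250,::-1],(800,600),interpolation=cv2.INTER_CUBIC))
E
```

```text
(no output)
```

View pics/s2.png

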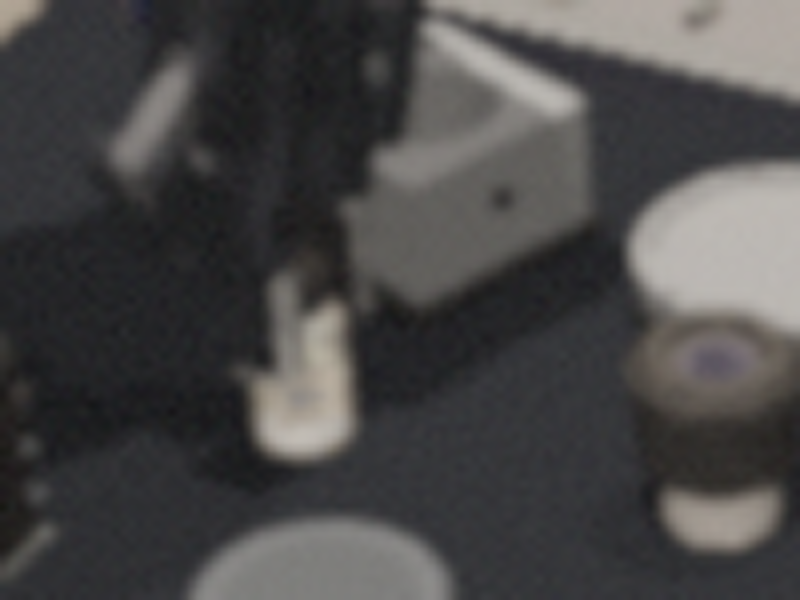

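The tips sit around mid-body at about 29 mm, and the vial is upright. Next I'll lift it and carry it over the vial block.

```bash
python3 -m jog '0 0 -0.02 0; 0 0 -0.06 0; 0 0 -0.09 0; 0 0 -0.09 0; 0 0 0 0'
python3 -m jog '-0.0968 0.0332 0 0; -0.0968 0.0332 0 0; -0.0968 0.0332 0 0; -0.0968 0.0332 0 0; -0.0968 0.0332 0 0; -0.0968 0.0332 0 0; 0 0 0 0; 0 0 0 0'
python3 - <<'E'
from h import *
p,W=cloud("scene")
E=imaging.calibration("scene");q=E["extrinsics"]@[.549,-.409,.12,1];u,v=int(q[0]/q[2]*E["fx"]+E["cx"]),int(q[1]/q[2]*E["fy"]+E["cy"]);print(u,v)
cv2.imwrite("pics/s3.png",cv2.resize(p[v-40:v+80,u-80:u+80,::-1],(800,600),interpolation=cv2.INTER_CUBIC))
E
```

```text
time_s: 6.32
eef_pos: [0.47, -0.177, 0.16]
orientation: [0.707, 0.707, 0.001, 0.003]
force: [-0.4, 0.6, -1.1]
grip_width: 0.025
gripper_force: 29.6
time_s: 7.32
eef_pos: [0.5471, -0.4079, 0.1556]
orientation: [0.708, 0.707, -0.0, -0.002]
force: [0.0, -0.4, -0.4]
grip_width: 0.0251
gripper_force: 29.6
301 163
```

View pics/s3.png

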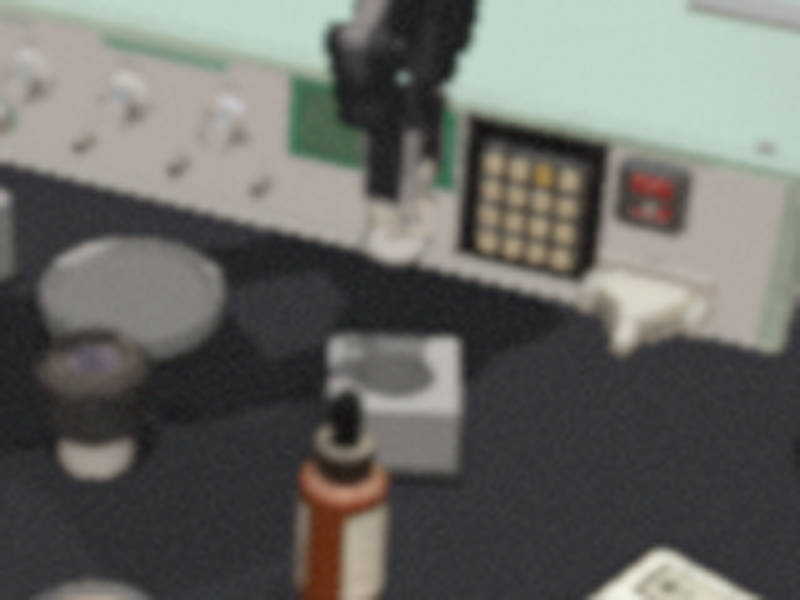

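The vial hangs upright at (395,225), above the block's bore at (400,370). Next I'll lower it.

```bash
python3 -m jog '-0.0025 0.005 0 0; 0 0 0.05 0; 0 0 0.05 0; 0 0 0.04 0; 0 0 0.03 0; 0 0 0.02 0; 0 0 0.02 0; 0 0 0 0'; python3 -m jog '0 0 0 0'
```

```text
time_s: 8.38
eef_pos: [0.5497, -0.4096, 0.0725]
orientation: [0.707, 0.707, -0.0, -0.0]
force: [-0.2, 0.0, -0.2]
grip_width: 0.0251
gripper_force: 29.6
time_s: 8.5
eef_pos: [0.5502, -0.41, 0.0735]
orientation: [0.707, 0.707, 0.0, 0.0]
force: [0.2, -0.2, -0.4]
grip_width: 0.0249
gripper_force: 29.6
```

```bash
python3 -m jog '0 -0.002 0.005 0; 0.002 0 0.005 0; 0 0 0.004 0; 0 0 0 0; 0 0 0 0'
```

```text
time_s: 9.12
eef_pos: [0.5492, -0.409, 0.0675]
orientation: [0.707, 0.707, 0.0, 0.0]
force: [0.1, 1.2, -0.2]
grip_width: 0.0251
gripper_force: 29.6
```

```bash
python3 -m jog '0 0 0.0025 0; 0 0 0 0; 0 0 0 0'; python3 -m jog '0 0 0 0; 0 0 0 0; 0 0 0 0; 0 0 -0.05 0; 0 0 -0.11 0; 0 0 -0.13 0; 0 0 0 0' 0.35
python3 -m jog '-0.0217 -0.1307 0 0; -0.0217 -0.1307 0 0; 0 0 0 0; 0 0 0 0'
python3 - <<'E'
from h import *
for n in("top","scene"):
    p,W=cloud(n)
    near=np.hypot(W[...,0]-.549,W[...,1]+.409)<.02
    m=near&(abs(W[...,2]-.068)<.005);print(n,m.sum(),np.round(1e3*np.array(circ(W,m)),1) if m.sum()>5 else 0,np.nanmedian(W[m][:,2]))
cv2.imwrite("pics/s4.png",cv2.resize(p[125:245,220:380,::-1],(800,600),interpolation=cv2.INTER_CUBIC))
E
```

```text
time_s: 9.5
eef_pos: [0.5492, -0.409, 0.0665]
orientation: [0.707, 0.707, 0.0, 0.0]
force: [0.6, -0.6, 1.0]
grip_width: 0.025
gripper_force: 29.6
time_s: 10.38
eef_pos: [0.5512, -0.4105, 0.1881]
orientation: [0.707, 0.707, 0.001, 0.005]
force: [-0.4, 0.1, 0.6]
grip_width: 0.0553
gripper_force: 0.0
time_s: 10.88
eef_pos: [0.4447, -0.4262, 0.1821]
orientation: [0.708, 0.707, 0.0, -0.0]
force: [0.0, 1.0, -0.1]
grip_width: 0.0556
gripper_force: 0.0
top 0 0 nan
scene 58 [ 5.503e+02 -4.090e+02  2.480e+01  5.495e+02 -4.078e+02  5.800e+04] 0.06684717999884535
  return np.nanmean(a, axis, out=out, keepdims=keepdims)
```

View pics/s4.png

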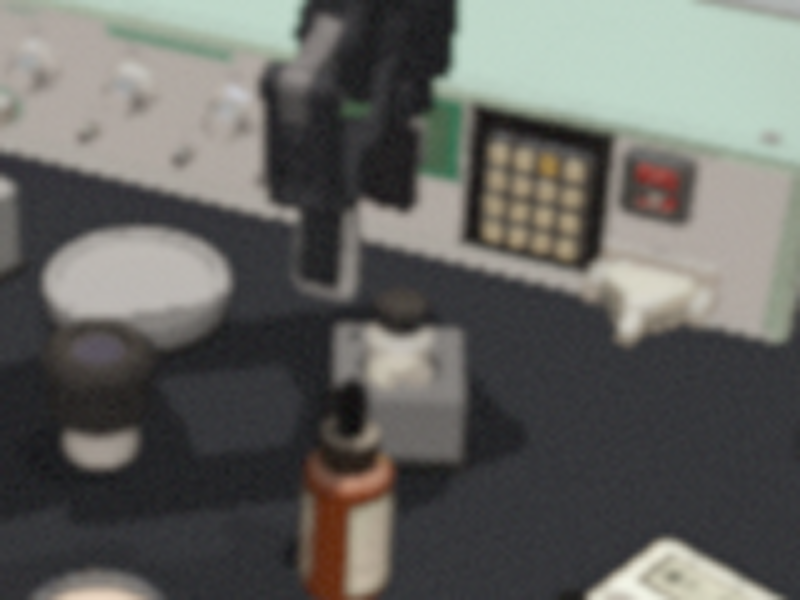

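The vial is seated: its cap is at pixel (400,310), with the top at 67–68 mm, as expected. The bottle is next.

```bash
python3 -m jog '0 0 0.07 0; 0 0 0.08 0; 0 0 0.08 0; 0 0 0.05 0; 0 0 0.02 0; 0 0 0 0; 0 0 0 0'
python3 -m jog '0 0 0 0; 0 0 0 0; 0 0 0 0; 0 0 0 0; 0 0 0 0' 1 35
```

```text
time_s: 11.85
eef_pos: [0.4453, -0.4266, 0.0634]
orientation: [0.707, 0.707, 0.0, 0.001]
force: [-0.0, -0.1, 0.7]
grip_width: 0.0554
gripper_force: 0.0
time_s: 12.48
eef_pos: [0.4451, -0.4267, 0.0635]
orientation: [0.707, 0.707, 0.0, 0.001]
force: [0.5, 0.8, 6.1]
grip_width: 0.0308
gripper_force: 34.9
```

```bash
python3 -m jog '0 0 -0.02 0; 0 0 -0.06 0; 0 0 -0.09 0; 0 0 -0.08 0; 0 0 0 0'
python3 -m jog '0.0959 0.0446 0 0; 0.0959 0.0446 0 0; 0.0959 0.0446 0 0; 0.0959 0.0446 0 0; 0.0959 0.0446 0 0; 0.0959 0.0446 0 0; 0.0959 0.0446 0 0; 0 0 0 0'; python3 -m jog '0 0 0 0; 0 0 0 0'
python3 - <<'E'
from h import *
p,W=cloud("scene")
cv2.imwrite("pics/s5.png",cv2.resize(p[80:200,130:290,::-1],(800,600),interpolation=cv2.INTER_CUBIC))
E
```

```text
time_s: 13.1
eef_pos: [0.4453, -0.4271, 0.165]
orientation: [0.707, 0.707, -0.0, 0.003]
force: [-0.4, -0.2, -0.8]
grip_width: 0.0309
gripper_force: 34.8
time_s: 14.1
eef_pos: [0.5696, -0.1552, 0.1606]
orientation: [0.706, 0.708, -0.001, -0.002]
force: [0.5, -0.7, -1.1]
grip_width: 0.031
gripper_force: 34.8
time_s: 14.35
eef_pos: [0.569, -0.1587, 0.1619]
orientation: [0.708, 0.706, -0.0, -0.001]
force: [0.1, -0.1, -0.9]
grip_width: 0.0309
gripper_force: 34.8
```

View pics/s5.png

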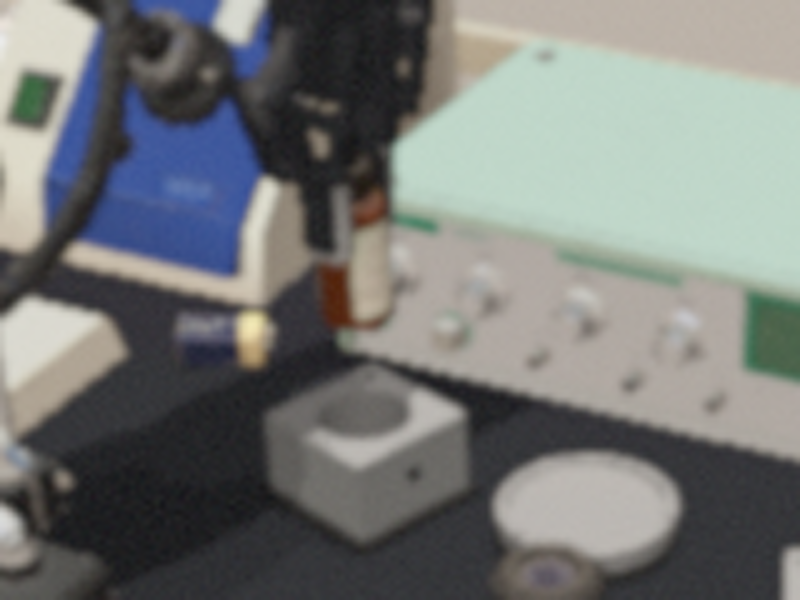

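The bottle hangs upright at (355,270), above the bore at (365,405). Next I'll lower it.

```bash
python3 -m jog '0 0.002 0.05 0; 0 0 0.05 0; 0 0 0.04 0; 0 0 0.03 0; 0 0 0.02 0; 0 0 0.01 0; 0 0 0 0; 0 0 0 0'
```

```text
time_s: 15.4
eef_pos: [0.5708, -0.1579, 0.083]
orientation: [0.707, 0.707, 0.0, 0.0]
force: [0.7, -0.1, -0.4]
grip_width: 0.0308
gripper_force: 34.8
```

```bash
python3 -m jog '0 0 0.006 0; 0 0 0.004 0; 0 0 0.002 0; 0 0 0 0; 0 0 0 0'
```

```text
time_s: 16.02
eef_pos: [0.5705, -0.1578, 0.0777]
orientation: [0.707, 0.707, 0.0, 0.0]
force: [0.0, -0.2, -1.5]
grip_width: 0.031
gripper_force: 34.8
```

```bash
python3 -m jog '0 0 0 0; 0 0 0 0; 0 0 0 0; 0 0 -0.05 0; 0 0 -0.11 0; 0 0 -0.13 0; 0 0 0 0' 0.35
python3 -m jog '-0.045 -0.1118 0 0; -0.045 -0.1118 0 0; -0.045 -0.1118 0 0; -0.045 -0.1118 0 0; 0 0 0.1 0; 0 0 0.1 0; 0 0 0 0; 0 0 0 0' 0.08
python3 tip.py
python3 - <<'E'
from h import *
for n in("top","scene"):
    p,W=cloud(n)
    near=np.hypot(W[...,0]-.57,W[...,1]+.158)<.02
    m=near&(W[...,2]>.105)&(W[...,2]<.13);print(n,m.sum(),np.nanmax(W[...,2][m]) if m.sum() else 0)
cv2.imwrite("pics/s6.png",cv2.resize(p[110:230,110:270,::-1],(800,600),interpolation=cv2.INTER_CUBIC))
E
```

```text
time_s: 16.9
eef_pos: [0.5729, -0.1585, 0.1985]
orientation: [0.707, 0.707, 0.002, 0.004]
force: [-0.2, -0.5, -1.4]
grip_width: 0.0553
gripper_force: 0.0
time_s: 17.9
eef_pos: [0.3922, -0.2299, 0.1144]
orientation: [0.707, 0.707, 0.0, 0.0]
force: [0.3, -0.3, 0.1]
grip_width: 0.0786
gripper_force: 0.0
[ 0.3922 -0.2299  0.1144] 0.07864112394864456
scene 406 tip below TCP mm [15.1 13.5 11.3  8.4] x 0.337 0.447 y -0.244 -0.218
top 10 tip below TCP mm [ 1.4  1.   0.4 -0.5] x 0.346 0.45 y -0.242 -0.237
top 36 0.11692609916671949
scene 0 0
```

View pics/s6.png

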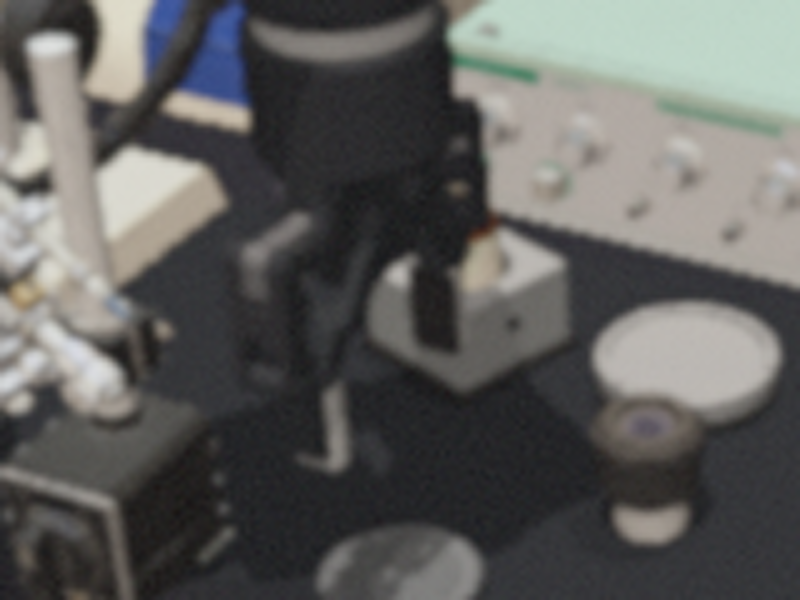

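The bottle is seated: its top measures 117 mm against 116 expected. At 78 mm opening the tips are about 15 mm below the TCP. Next I'll go down on the large dish.

```bash
python3 -m jog '0 0 0.06 0; 0 0 0.07 0; 0 0 0.05 0; 0 0 0.03 0; 0 0 0.013 0; 0 0 0 0; 0 0 0 0'
python3 -m jog '0 0 0 0; 0 0 0 0; 0 0 0 0; 0 0 0 0; 0 0 0 0' 1 25; python3 - <<'E'
from h import *
p,W=cloud("scene")
cv2.imwrite("pics/s7.png",cv2.resize(p[180:255,145:245,::-1],(800,600),interpolation=cv2.INTER_CUBIC))
E
```

```text
time_s: 18.98
eef_pos: [0.392, -0.2299, 0.0251]
orientation: [0.707, 0.707, 0.0, 0.001]
force: [0.6, -0.8, -0.6]
grip_width: 0.0787
gripper_force: 0.0
time_s: 19.6
eef_pos: [0.3919, -0.2298, 0.0254]
orientation: [0.707, 0.707, 0.0, 0.001]
force: [-1.5, 1.0, 6.4]
grip_width: 0.0647
gripper_force: 26.4
```

View pics/s7.png

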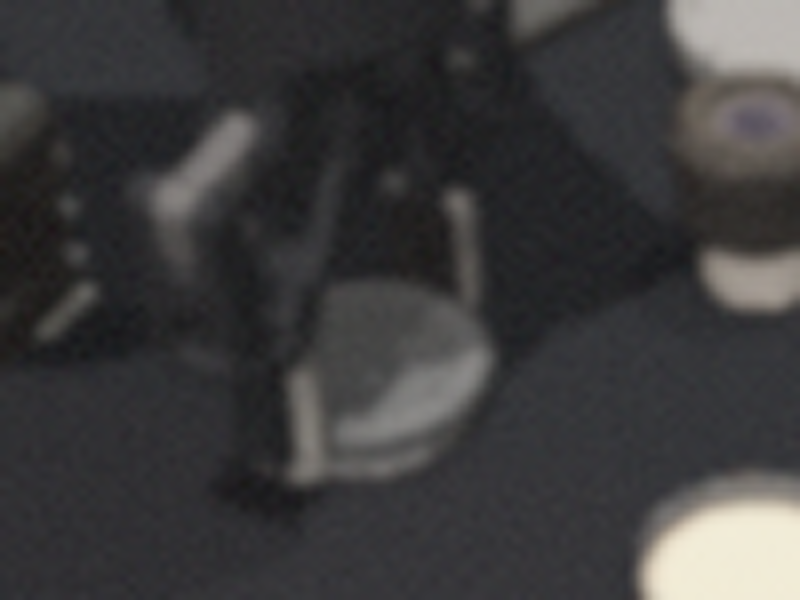

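The lid is gripped across its middle. The near fingertip is at crop (310,482), and I'll check its height by intersecting the ray with the finger plane.

```bash
python3 - <<'E'
from h import *
c=imaging.calibration("scene");E=c["extrinsics"];R=E[:3,:3];o=-R.T@E[:3,3]
for uv in((183.7,240),(185,240.5),(181,239)):
    r=R.T@[(uv[0]-c["cx"])/c["fx"],(uv[1]-c["cy"])/c["fy"],1]
    for x in(.359,.355): print(uv,x,np.round(o+r*(x-o[0])/r[0],4))
E
```

```text
(183.7, 240) 0.359 [ 0.359  -0.2352  0.0007]
(183.7, 240) 0.355 [ 0.355  -0.2382  0.0049]
(185, 240.5) 0.359 [ 0.359  -0.2383  0.0005]
(185, 240.5) 0.355 [ 0.355  -0.2412  0.0047]
(181, 239) 0.359 [ 0.359  -0.2289  0.001 ]
(181, 239) 0.355 [ 0.355  -0.2319  0.0052]
```

The tips are about 4.5 mm above the bench, which leaves little room over the plate rim. I'll regrip 3 mm higher.

```bash
python3 -m jog '0 0 0 0; 0 0 0 0; 0 0 -0.0075 0; 0 0 0 0' 0.12
python3 -m jog '0 0 0 0; 0 0 0 0; 0 0 0 0; 0 0 0 0' 1 25; python3 -m jog '0 0 -0.02 0; 0 0 -0.05 0; 0 0 -0.08 0; 0 0 -0.1 0; 0 0 0 0; 0 0 0 0'; python3 - <<'E'
from h import *
p,W=cloud("scene")
c=imaging.calibration("scene");q=c["extrinsics"]@[.392,-.23,.11,1];u,v=int(q[0]/q[2]*c["fx"]+c["cx"]),int(q[1]/q[2]*c["fy"]+c["cy"])
cv2.imwrite("pics/s8.png",cv2.resize(p[v-40:v+35,u-50:u+50,::-1],(800,600),interpolation=cv2.INTER_CUBIC))
X=W[(np.hypot(W[...,0]-.392,W[...,1]+.23)<.03)&(W[...,2]>.07)&(W[...,2]<.125)];A=np.c_[X[:,:2]-X[:,:2].mean(0),np.ones(len(X))]
m=X[:,2]<np.median(X[:,2])+.004
print(len(X),np.percentile(X[:,2],[5,25,50,75]),np.linalg.lstsq(A[m],X[m,2],rcond=None)[0])
E
```

```text
time_s: 20.15
eef_pos: [0.3917, -0.2297, 0.0277]
orientation: [0.707, 0.707, 0.0, 0.0]
force: [0.2, -0.1, -0.3]
grip_width: 0.0751
gripper_force: 0.0
time_s: 20.65
eef_pos: [0.3916, -0.2297, 0.028]
orientation: [0.707, 0.707, 0.0, 0.0]
force: [-0.5, 0.6, 4.9]
grip_width: 0.0644
gripper_force: 26.1
time_s: 21.4
eef_pos: [0.391, -0.2293, 0.1271]
orientation: [0.707, 0.707, -0.0, -0.0]
force: [-0.7, -0.6, -0.2]
grip_width: 0.0647
gripper_force: 27.7
344 [0.10140727 0.11273792 0.11352002 0.11426589] [0.0605494  0.05432029 0.11268734]
```

View pics/s8.png

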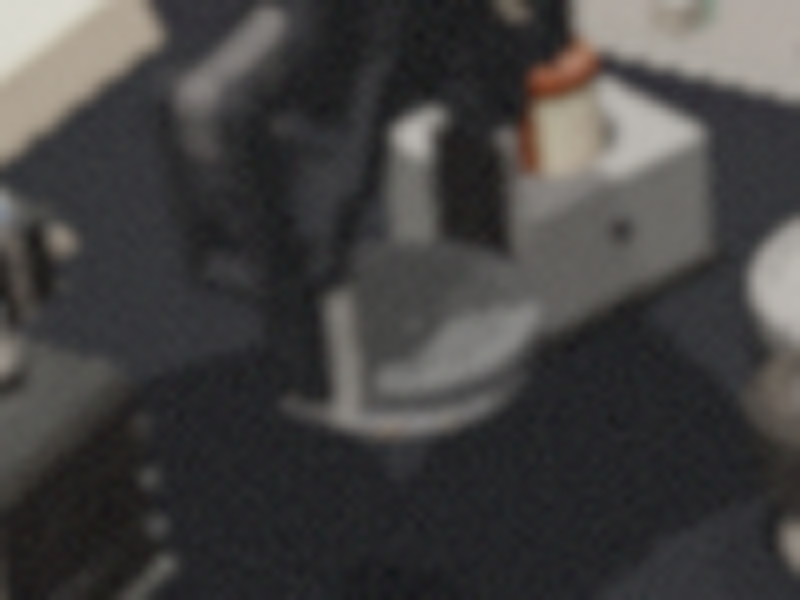

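The dish hangs level, with the tips on the skirt's lower edge at (340,410). Next it goes to the plate.

```bash
python3 -m jog '-0.0184 0.0971 0 0; -0.0184 0.0971 0 0; -0.0184 0.0971 0 0; -0.0184 0.0971 0 0; -0.0184 0.0971 0 0; 0 0 0 0; 0 0 0 0; 0 0 0 0'; python3 -m jog '0 0 0.05 0; 0 0 0.05 0; 0 0 0.04 0; 0 0 0.03 0; 0 0 0.01 0; 0 0 0 0; 0 0 0 0; 0 0 0 0'
```

```text
time_s: 22.45
eef_pos: [0.5844, -0.2663, 0.1268]
orientation: [0.708, 0.707, -0.0, -0.001]
force: [0.7, 0.2, -0.4]
grip_width: 0.0641
gripper_force: 27.8
time_s: 23.45
eef_pos: [0.586, -0.2668, 0.0561]
orientation: [0.707, 0.707, 0.0, 0.0]
force: [-0.3, 0.1, 0.5]
grip_width: 0.0642
gripper_force: 27.8
```

```bash
python3 -m jog '0.002 -0.002 0.01 0; 0 0 0.01 0; 0 0 0.006 0; 0 0 0.004 0; 0 0 0 0; 0 0 0 0'; python3 -m jog '0 0 0.0015 0; 0 0 0 0; 0 0 0 0'
```

```text
time_s: 24.2
eef_pos: [0.585, -0.2658, 0.0436]
orientation: [0.707, 0.707, 0.0, 0.0]
force: [0.1, -0.2, -0.2]
grip_width: 0.0643
gripper_force: 27.8
time_s: 24.58
eef_pos: [0.585, -0.2659, 0.0431]
orientation: [0.707, 0.707, 0.0, 0.0]
force: [0.0, -0.5, 1.1]
grip_width: 0.0643
gripper_force: 28.0
```

```bash
python3 -m jog '0 0 0 0; 0 0 0 0; 0 0 0 0; 0 0 -0.03 0; 0 0 -0.11 0; 0 0 -0.13 0; 0 0 -0.1 0; 0 0 0 0' 0.12
python3 -m jog '-0.044 -0.1068 0 0; -0.044 -0.1068 0 0; -0.044 -0.1068 0 0; -0.044 -0.1068 0 0; -0.044 -0.1068 0 0; 0 0 0.1 0; 0 0 0.1 0; 0 0 0 0' 0.2
python3 tip.py; python3 - <<'E'
from h import *
for n in("top","scene"):
    p,W=cloud(n)
    near=np.hypot(W[...,0]-.585,W[...,1]+.266)<.06
    m=near&(abs(W[...,2]-.03)<.004);n_,l,st,_=cv2.connectedComponentsWithStats(m.astype(np.uint8))
    if n_>1: m=l==1+np.argmax(st[1:,4]);X=W[m];A=np.c_[X[:,:2]-X[:,:2].mean(0),np.ones(len(X))];print(n,np.round(1e3*np.array(circ(W,m)),1),np.linalg.lstsq(A,X[:,2],rcond=None)[0])
cv2.imwrite("pics/s9.png",cv2.resize(p[110:260,140:340,::-1],(800,600),interpolation=cv2.INTER_CUBIC))
E
```

```text
time_s: 25.58
eef_pos: [0.5868, -0.2667, 0.1961]
orientation: [0.707, 0.707, 0.002, 0.004]
force: [0.3, -1.0, -0.7]
grip_width: 0.0751
gripper_force: 0.0
time_s: 26.58
eef_pos: [0.3692, -0.3518, 0.1081]
orientation: [0.708, 0.707, 0.0, -0.004]
force: [0.9, 0.2, 0.2]
grip_width: 0.0679
gripper_force: 0.0
[ 0.3692 -0.3518  0.1081] 0.06792131948925025
scene 440 tip below TCP mm [19.8 17.2 15.3 12.1] x 0.31 0.428 y -0.366 -0.341
top [ 5.836e+02 -2.657e+02  6.660e+01  5.836e+02 -2.661e+02  6.490e+05] [ 0.00267765 -0.00601881  0.0306075 ]
scene [  589.1  -292.6    36.4   586.5  -294.  20000. ] [-0.02089447  0.15278041  0.02834135]
```

View pics/s9.png

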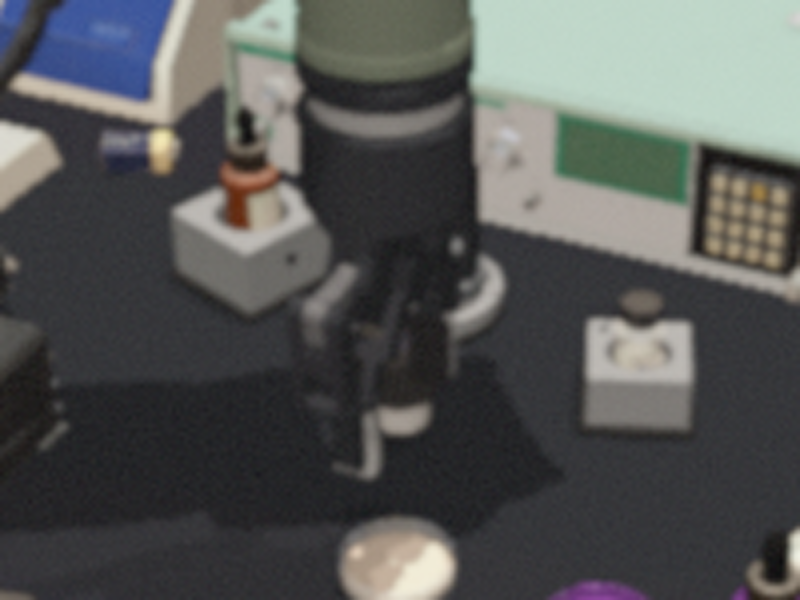

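The large dish is seated level: lid top 30.6 mm, centre about (584,-266). The small dish is next.

```bash
python3 -m jog '0 0 0.05 0; 0 0 0.05 0; 0 0 0.03 0; 0 0 0 0; 0 0 0 0'
```

```text
time_s: 27.4
eef_pos: [0.3718, -0.3541, 0.0597]
orientation: [0.707, 0.707, 0.0, 0.001]
force: [1.3, 1.3, -0.3]
grip_width: 0.0685
gripper_force: 0.0
```

```bash
python3 -m jog '0 0 0.04 0; 0 0 0.03 0; 0 0 0.012 0; 0 0 0 0; 0 0 0 0'
python3 -m jog '0 0 0 0; 0 0 0 0; 0 0 0 0; 0 0 0 0' 1 20; python3 -m jog '0 0 -0.02 0; 0 0 -0.05 0; 0 0 -0.08 0; 0 0 -0.1 0; 0 0 -0.05 0; 0 0 0 0; 0 0 0 0'; python3 - <<'E'
from h import *
from plant import robot
e=robot.get_obs()['eef_pos'];print(e)
p,W=cloud("scene")
c=imaging.calibration("scene");q=c["extrinsics"]@[e[0],e[1],e[2]-.02,1];u,v=int(q[0]/q[2]*c["fx"]+c["cx"]),int(q[1]/q[2]*c["fy"]+c["cy"])
print(u,v);cv2.imwrite("pics/s10.png",cv2.resize(p[v-40:v+35,u-50:u+50,::-1],(800,600),interpolation=cv2.INTER_CUBIC))
E
```

```text
time_s: 28.02
eef_pos: [0.3715, -0.3539, 0.0264]
orientation: [0.707, 0.707, 0.0, 0.0]
force: [-0.1, 0.6, 0.4]
grip_width: 0.0686
gripper_force: 0.0
time_s: 28.52
eef_pos: [0.3714, -0.3539, 0.0267]
orientation: [0.707, 0.707, 0.0, 0.0]
force: [-0.6, 0.3, 5.4]
grip_width: 0.0534
gripper_force: 20.9
time_s: 29.4
eef_pos: [0.3707, -0.3531, 0.1452]
orientation: [0.707, 0.707, 0.0, -0.001]
force: [0.1, 0.0, -0.9]
grip_width: 0.0535
gripper_force: 21.2
[ 0.37072524 -0.35311905  0.14523084]
237 201
```

View pics/s10.png

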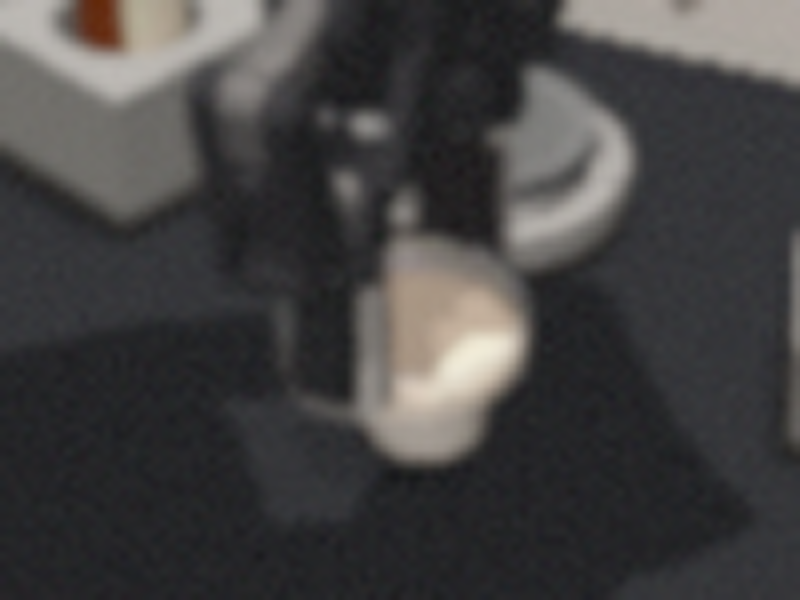

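The dish is held level at (455,340); the white tube under it is the eyepiece standing behind. Now I'll carry it onto the lid.

```bash
python3 -m jog '0.044 0.1063 0 0; 0.044 0.1063 0 0; 0.044 0.1063 0 0; 0.044 0.1063 0 0; 0.044 0.1063 0 0; 0 0 0 0; 0 0 0 0; 0 0 0 0'; python3 -m jog '0 0 0.05 0; 0 0 0.05 0; 0 0 0.04 0; 0 0 0.03 0; 0 0 0.01 0; 0 0 0 0; 0 0 0 0; 0 0 0 0'
```

```text
time_s: 30.45
eef_pos: [0.5826, -0.2663, 0.1456]
orientation: [0.708, 0.706, -0.0, -0.001]
force: [-0.8, -0.7, -0.9]
grip_width: 0.0535
gripper_force: 21.3
time_s: 31.45
eef_pos: [0.5842, -0.2659, 0.0747]
orientation: [0.707, 0.707, 0.0, 0.001]
force: [0.3, -0.2, 0.0]
grip_width: 0.0528
gripper_force: 21.3
```

Position is good. 17 mm remain.

```bash
python3 -m jog '0 0 0.014 0; 0 0 0.012 0; 0 0 0.01 0; 0 0 0.005 0; 0 0 0 0; 0 0 0 0; 0 0 0 0'
```

```text
time_s: 32.33
eef_pos: [0.584, -0.2658, 0.0578]
orientation: [0.707, 0.707, 0.0, 0.0]
force: [0.2, -0.5, 0.6]
grip_width: 0.0533
gripper_force: 21.3
```

```bash
python3 -m jog '0 0 0.0015 0; 0 0 0 0; 0 0 0 0'; python3 -m jog '0 0 0.001 0; 0 0 0 0; 0 0 0 0'
```

```text
time_s: 32.7
eef_pos: [0.5839, -0.2658, 0.0571]
orientation: [0.707, 0.707, 0.0, 0.0]
force: [-0.7, 0.8, 1.1]
grip_width: 0.0535
gripper_force: 21.3
time_s: 33.08
eef_pos: [0.5839, -0.2658, 0.057]
orientation: [0.707, 0.707, 0.0, 0.0]
force: [0.0, 0.5, 3.7]
grip_width: 0.0532
gripper_force: 21.5
```

It has made contact. I'll release it, withdraw and check.

```bash
python3 -m jog '0 0 0 0; 0 0 0 0; 0 0 0 0; 0 0 -0.02 0; 0 0 -0.08 0; 0 0 -0.12 0; 0 0 -0.14 0; 0 0 -0.14 0' 0.2
python3 -m jog '-0.06 -0.1 -0.06 0; -0.06 -0.1 -0.06 0; -0.06 -0.1 -0.06 0; -0.06 -0.1 0 0; 0 0 0 0; 0 0 0 0'
python3 - <<'E'
from h import *
for n in("top","scene"):
    p,W=cloud(n)
    def look(k,x,y,z,r=.05,t=.004):
        m=(np.hypot(W[...,0]-x,W[...,1]-y)<r)&(abs(W[...,2]-z)<t);q,l,st,_=cv2.connectedComponentsWithStats(m.astype(np.uint8))
        if q<2: print(n,k,"none");return
        m=l==1+np.argmax(st[1:,4]);print(n,k,np.round(1e3*np.array(circ(W,m))[:5],1),m.sum(),1e3*np.round(np.median(W[m][:,2]),4)) if m.sum()>5 else 0
    look("lid",.584,-.266,.030);look("agar/small",.584,-.266,.038,.05,.005);look("eye",.483,-.2985,.054,.04);look("vial",.549,-.409,.068,.03);look("bottle",.57,-.158,.116,.03)
    cv2.imwrite(f"pics/f_{n}.png",cv2.resize(p[80:250,120:346,::-1] ,(798,600),interpolation=cv2.INTER_CUBIC))
E
```

```text
time_s: 34.08
eef_pos: [0.5837, -0.2657, 0.2591]
orientation: [0.707, 0.707, 0.0, 0.0]
force: [0.4, 0.1, 0.0]
grip_width: 0.068
gripper_force: 0.0
time_s: 34.83
eef_pos: [0.424, -0.3615, 0.329]
orientation: [0.708, 0.707, 0.0, 0.0]
force: [-0.1, 0.1, -0.8]
grip_width: 0.0686
gripper_force: 0.0
top lid [ 563.7 -248.8   36.5  561.9 -247.7] 36 30.4
top eye [ 481.6 -294.2   46.   480.1 -289.1] 178 53.699999999999996
top vial none
top bottle none
scene lid [ 582.1 -265.8   67.   576.7 -268.6] 139 29.2
scene agar/small [ 584.  -265.5   62.1  584.2 -265.3] 293 35.6
scene eye [ 482.6 -298.8   48.7  482.4 -298.8] 215 52.8
scene vial [ 549.2 -409.1   26.   548.9 -407.9] 54 66.69999999999999
```

View pics/f_scene.png

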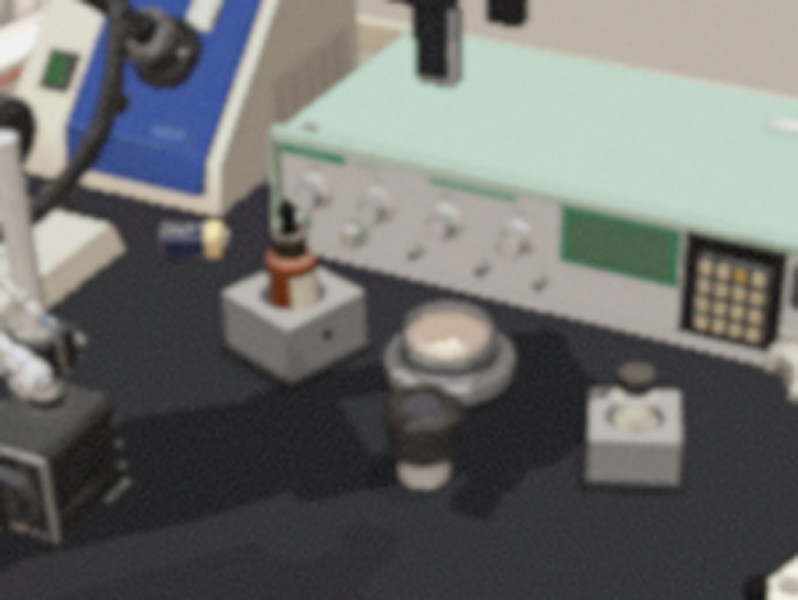

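View pics/f_top.png

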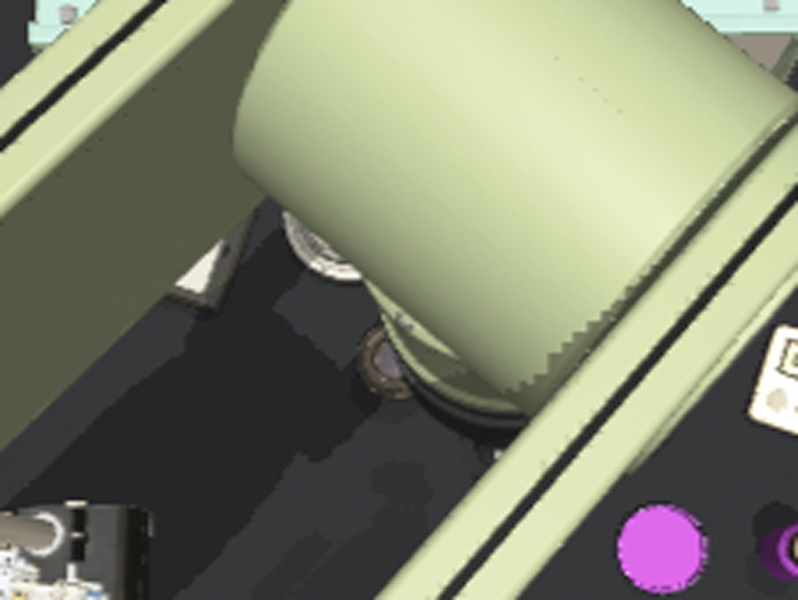

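The scene view shows the bottle in the wide-bore block (292,260) and the vial in the narrow-bore block (635,400). The small agar dish is centred on the grey lid on the plate (449,340), and the eyepiece (423,440) has not moved. The arm covers the top view, and the gripper is well clear of everything.

```bash
python3 -c "
from plant import robot
print(robot.sign_off())"
```

```text
the job is handed in; nothing more can be done
None
```

The job is handed in at about 35 s: the vial, the bottle and the two stacked dishes measured seated and upright in their places, and the eyepiece was not moved.

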